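# Pan on the burner, knob back on its stem, held pressed in to light

## Task

Get the stove ready to light for chai: lift the pan by its handle, keep it upright, set it down gently and centred over the burner on the prongs of the pan support, and let go of it. Then pick up the stove's loose lever knob, turn it so that the flat in its bore matches the flat of the bare valve stem, push it fully home on the stem, and press it right in against the spring. Finish while still holding the knob pressed in, as you would while the flame catches, and leave the tin, the spice box and the tray of tumblers where they are.

Things in the scene. Friction and masses are not known exactly. Their poses are not given: they have to be found in the camera images.
- stove: Single-burner steel table-top gas stove, fixed on the slab: 326 mm front to back (x), 266 mm wide (y), flat top panel 75 mm above the slab. Origin under its middle at slab height; its x axis runs from the front (knob end, nearer the robot) to the back (burner end).
- burner (a point): Point on the burner's axis at the top of the pan support, 118 mm above the slab, 75 mm behind the stove's middle. The support is four dark steel radial prongs, 6 mm wide, at 45 degrees to the stove's sides, from 26 to 88 mm off the axis; a pan stands on their top edges, 43 mm above the panel and 13 mm above the brass burner cap.
- stem_tip (a point): Centre of the top end of the bare valve stem, an upright brass D-shaft 105 mm in front of the stove's middle. Diameter 12 mm, 8.5 mm across the flat, small bevel at the tip; 21 mm tall above the panel (tip 96 mm above the slab). Its flat faces this frame's +x, the stove's +x (towards the burner), 2.5 mm from the axis. It does not turn. The point sinks with the stem.
- stem (a joint): How far the valve stem is pushed down into the stove, in m: 0 = out, 0.005 = against its stop. A spring pushes it back: about 4 N at the start of the travel, 8 N at the end.
- knob: The stove's loose bright metal lever knob, 35 to 60 g, lying bore down on the slab on the robot's right. Round hub 43 mm across, 20 mm high; on it an upright grip bar 12 mm thick (y), 22 mm high, 50 mm long: it reaches 20 mm from the axis towards -x and 30 mm towards +x, the pointer end, with a short dark line on top. Origin on the axis at the underside, z up.
- knob_grip (a point): Middle of the knob's grip bar on the knob's axis, 31 mm above the underside, 11 mm above the hub; pinch the bar across its 12 mm thickness (the knob's y). Axes as the knob's.
- knob_seat (a point): Inner end of the knob's bore, 14 mm above the underside; meets stem_tip when fully on. The bore is a D 14 mm across, flat 3.3 mm from the axis on the pointer (+x) side: it goes over the stem, 1 mm loose, only with knob +x along stem +x, and slides freely. When home the underside is 7 mm above the panel, 2 mm with the stem pressed right in. Axes as the knob's.
- pan: Empty aluminium chai pan, 0.25 to 0.4 kg, standing on the slab on the robot's left: flat base 104 mm across, rim 140 mm across, 72 mm high. Origin at the centre of the base's underside, z up. A level wooden handle 18 mm wide, 14 mm thick runs out along the pan's -x to 210 mm from the axis, its mid-height 58 mm above the base.
- pan_handle (a point): Point on the centre line of the pan's handle, 120 mm from the pan's axis and 58 mm above the base; a good place to pinch it across its 18 mm width (the pan's y).
- tin: Steel tin, 67 mm across, 70 mm high, standing on the slab on the robot's right: bystander. Origin under its centre.
- spice_box: Orange plastic spice box, 116 by 166 by 65 mm, at the left end of the slab: bystander. Origin under its centre.
- tray: Round steel tray, 230 mm across, 18 mm high, at the right end of the slab, with five glass tumblers on it: bystander. Origin under its centre.
- tumbler0: Glass tumbler on the tray, 62 mm across the rim, 85 mm high: bystander. Origin under its base.
- tumbler1: Glass tumbler on the tray, 62 mm across the rim, 85 mm high: bystander. Origin under its base.
- tumbler2: Glass tumbler on the tray, 62 mm across the rim, 85 mm high: bystander. Origin under its base.
- tumbler3: Glass tumbler on the tray, 62 mm across the rim, 85 mm high: bystander. Origin under its base.
- tumbler4: Glass tumbler on the tray, 62 mm across the rim, 85 mm high: bystander. Origin under its base.
Things that resemble listed ones, but are neither listed nor needed, are in the scene too. What is meant by the knob is not blue or orange, and is the smaller of those in its own colour.

How it is judged (in metres and radians):
On the way, in this order (a step that is already met when the one before it is completed fails the run):
1. the pan stands centred on the pan support and has been let go (horizontal distance between pan and burner below 0.02 m and z of pan in the frame of burner between -0.004 and 0.004 m and angle between pan's own z axis and vertical below 0.06 rad and linear speed of pan below 0.03 m/s and contact force between the fingers and pan below 0.2 N), for 0.3 s.
2. the knob is fully home on the stem, flat to flat (horizontal distance between knob_seat and stem_tip below 0.003 m and z of knob_seat in the frame of stem_tip between -0.003 and 0.002 m and angle between the x axis of knob_seat and the x axis of stem_tip, either way round below 0.4 rad and angle between knob's own z axis and vertical below 0.15 rad), for 0.1 s.
At the end, for the whole second after the job is handed in: Pan released, still, upright (0.06 rad) on the prongs (base within 4 mm of their top), within 20 mm of the burner axis. Knob on the stem flat to flat (0.4 rad), bore end within 2 mm of the stem tip, 3 N or more of finger force on it, stem pressed in over 3.8 of its 5 mm (all of step 1 and all of step 2 and value of joint stem above 0.0038 m and contact force between the fingers and knob above 3 N); the arm keeps its last pose, push and grip.
It fails at once if a bystander (tin, spice box, tray or tumbler) is moved by more than 25 mm (distance of any of tin, spice_box, tray, tumbler0, tumbler1, tumbler2, tumbler3, tumbler4 from where it was at the start of the episode above 0.025 m).
It fails at once if the pan is tipped by more than 0.6 rad (angle between pan's own z axis and vertical above 0.6 rad).
It fails at once if the pan is dropped or slammed onto the support (faster than 0.6 m/s just above it) (horizontal distance between pan and burner below 0.06 m and z of pan in the frame of burner below 0.04 m and linear speed of pan above 0.6 m/s).
It also fails if it takes over 58 s, if anything falls off the work surface, if the arm or the gripper's body presses on something with over 40 N, if the wrist force passes 120 N, or if a joint passes its speed limit or range.

## Robot

A 6-joint arm with a two-finger parallel gripper is mounted at the origin on the work surface. World frame = base frame: x ahead of the robot, y to its left, z up, the work surface at z = 0. Lengths are in mm, angles in rad, forces in N, time in s.
With the tool pointing down it reaches from about 250 to 800 mm from the base axis. Payload 8.5 kg.
Tool frame: the origin (TCP) lies midway between the tips of the shut fingers; the grasp point (between the pads) lies 19 mm behind it; z points along the fingers, x is the direction in which the jaws open and shut, and the axes are right-handed (so a half turn about z gives the same grasp; the last joint's range is limited). The gripper opens to 85 mm and grips with 20 to 120 N. Pads are 22 mm wide; open, the fingers measure 114 mm over their backs; the gripper's body (76 mm by 85 mm) begins 54 mm behind the grasp point. The pads swing forward as they close: fully open they stand 13 mm farther back than shut.
Start: joints at [-1.121, 0.238, -0.013, 1.319, 0, 1.571], TCP at [228.24, -472.738, 193.476] pointing down, gripper open.
Joint ranges: [-2.66, 2.66], [-1.03, 1.9], [-1.14, 1.46], [-1.82, 2.27], [-1.45, 1.34], [-3.14, 3.14]. Speed limits (rad/s): [2.22, 2.22, 2.79, 3.14, 3.14, 3.14].

## Interface

Orientations are given as a 3x3 rotation matrix whose columns are the frame's x, y, z axes.
In Python, from rig import arm gives the robot as it stands. The module is installed in compiled form; this text tells all that it offers.
- The arm moves only by the tool apply_moves, never from a script. Its argument "deltas" is a list of rows, each a list of 6 numbers: the shift along the world's x, y, z in m, then the turn, a rotation vector about the world's x, y, z in degrees. In form: [[x, y, z, wx, wy, wz], ...]. A call has 1 to 10 rows; each row is the pose to reach, as a shift and turn from the pose commanded when the call began; what a row does not reach only later rows make up. A row lasts 1/8 s, in which the tool goes at most 62.5 mm and 10.7 degrees, less where a joint would pass 70% of its speed; a pose out of reach is approached as far as the arm can. A call with a gripper value outside its range is refused whole. "gripper" is the closure in counts, from 0 (fully open) to 255 (shut), set as the call begins (left out, the last holds). The fingers move at their own pace and stop on an object; the grip force is fixed at half the most. Time passes only in rows, so rows that repeat a pose let the fingers close. It gives the time, the measured TCP pose, the force and the opening at its end, in the units of the state.
- arm.get_state(): the state, without advancing time (a new reading comes with each control period).
- arm.grab_frame(name): name is "side" or "top" or "wrist"; returns a dict with "image" (384x512x3 uint8, red, green, blue), "range_z" (384x512 float32, mm along the optical axis (not along the pixel's ray), 0 where there is no reading), "fx", "fy", "cx", "cy" (pixels), "dist" ([k1, k2, p1, p2, k3] as OpenCV has them; the pictures are not rectified), "rvec" (rotation vector, rad) and "tvec" (3), from world to camera coordinates, as OpenCV has them. Camera axes: x right, y down, z forward; pixel columns grow to the right and rows downward; lengths in mm; the calibration is good to about 2 mm. A picture is of the moment at which its call begins.
- arm.close_job(): hands the job in, once; it reports no verdict.
The state is a dict: "time": time; "q": joint angles; "qd": joint speeds; "joint_efforts": joint torques, N m; "tool_pos": TCP position; "tool_rot": TCP orientation; "wrist_force": force on the tool from outside, world axes, zero at the start; "torque": the same for the moment, N m; "finger_gap": finger opening in mm.
Only numpy, scipy, OpenCV 4.12 (cv2) and the standard library are available. Lean on these libraries where they do the work, as an engineer would, in place of code of your own. Each camera call takes 0.05 s, during which the arm holds its last target. There are 200 camera calls.

## Working session

There is one attempt and no reset: what is moved stays moved. The work goes in short steps, Python scripts to look and compute and a tool call to move; the robot and the scene stay as the last step left them, time stands still between calls to the robot, and variables do not carry over. Pictures are saved under pics/ and viewed, about 8 in all and at most 12, crops included, and the job is handed in when it is done.

Besides the shell and the picture viewer there is one more tool, called after "Request:" in YAML: its name, and indented under it one key for each argument. apply_moves: Moves the arm, as the interface text tells. Its arguments: {"type":"object","properties":{"deltas":{"type":"array"},"gripper":{"type":"number"}},"required":["deltas"]}

```bash
mkdir -p pics
cat > h.py <<'E'
import numpy as np, cv2
from rig import arm
def grab(n):
    f=arm.grab_frame(n); f['K']=np.array([[f['fx'],0,f['cx']],[0,f['fy'],f['cy']],[0,0,1.]])
    f['R']=cv2.Rodrigues(np.array(f['rvec'],float))[0]; f['t']=np.array(f['tvec'],float).ravel(); f['d']=np.array(f['dist'],float); return f
def save(f,p,crop=None,s=1):
    im=f['image'][...,::-1]
    if crop: u0,v0,u1,v1=crop; im=im[v0:v1,u0:u1]
    cv2.imwrite(p,cv2.resize(im,None,fx=s,fy=s,interpolation=cv2.INTER_CUBIC))
def cloud(f):
    h,w=f['range_z'].shape; uv=np.stack(np.meshgrid(np.arange(w),np.arange(h)),-1).reshape(-1,1,2).astype(float)
    n=cv2.undistortPoints(uv,f['K'],f['d']).reshape(h,w,2); z=f['range_z'].astype(float)
    c=np.dstack([n*z[...,None],z]); W=(c-f['t'])@f['R']; W[z<=0]=np.nan; return W
def proj(f,P): return cv2.projectPoints(np.array(P,float).reshape(-1,1,3),f['R'],f['t'],f['K'],f['d'])[0].reshape(-1,2)
E
python3 - <<'E'
from h import *
for n in('top','side'):
    f=grab(n); np.savez(n+'0.npz',**f); 
    save(f,f'pics/{n}0.png',s=1.5); print(n,f['fx'],-f['R'].T@f['t'])
    print(f['R'])
s=arm.get_state(); print(s)
E
```

```text
top 442.7030870039359 [ 217.01157546  -31.54740046 1686.51287357]
[[ 0.03863376 -0.9992433  -0.00450008]
 [-0.97824913 -0.03690279 -0.20412452]
 [ 0.20380399  0.0122883  -0.97893459]]
side 364.54426556352223 [  364.99973346 -1013.97078431   866.96664659]
[[ 0.97921316 -0.20249267 -0.01176052]
 [-0.13290735 -0.5967526  -0.79134188]
 [ 0.15322281  0.77645544 -0.61126077]]
{'time': 0.1, 'q': array([-1.12098904e+00,  2.38766363e-01, -1.41126912e-02,  1.31920557e+00,
       -1.21359532e-05,  1.57079979e+00]), 'qd': array([ 0.00195111, -0.00185579,  0.00095614,  0.00098956,  0.00042889,
       -0.00187714]), 'joint_efforts': array([-9.97868956e-04, -5.39722431e+01,  3.46997952e+01,  1.35169076e-02,
       -3.51904259e-05,  1.99780118e-05]), 'tool_pos': array([ 228.09075998, -472.42580786,  192.94032695]), 'tool_rot': array([[ 4.34788524e-01, -9.00532406e-01, -5.71069183e-04],
       [-9.00531665e-01, -4.34788899e-01,  1.15487290e-03],
       [-1.28829501e-03,  1.21403988e-05, -9.99999170e-01]]), 'wrist_force': array([-0.04524732,  0.25376049, -0.62109947]), 'torque': array([0.03178372, 0.01561158, 0.04519846]), 'finger_gap': 85.45478075956002}
```

View pics/top0.png

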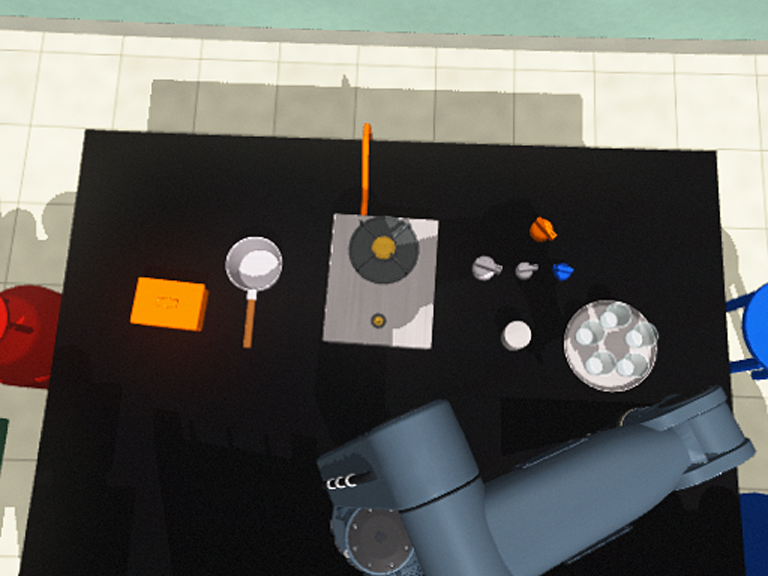

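View pics/side0.png

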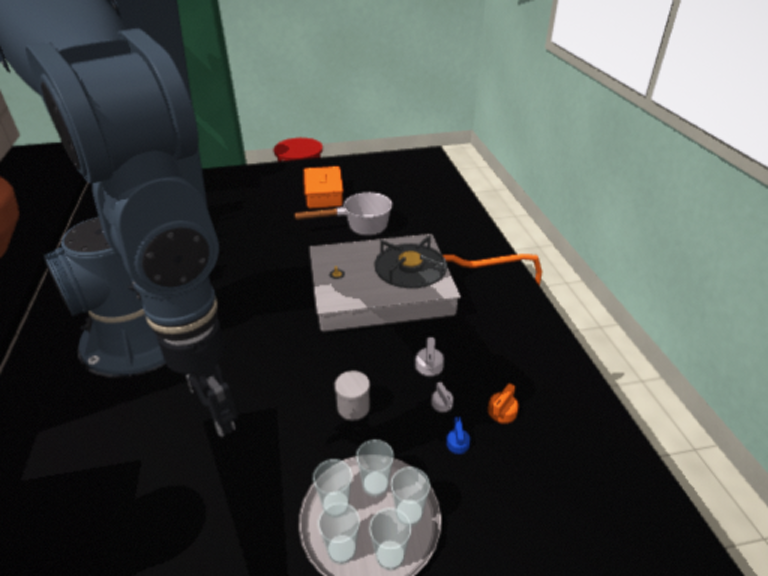

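Knob candidates in the top view (1.5x pixels): large grey (485,268), small grey (525,269), blue (563,271) and orange (543,230). By the description I choose the small grey one. The pan is at (254,264) with its handle towards (248,345), the burner at (383,247) and the stem at (378,321).

```bash
cat > m.py <<'E'
from h import *
T=dict(np.load('top0.npz')); S=dict(np.load('side0.npz'))
WT,WS=cloud(T),cloud(S)
def box(W,u0,v0,u1,v1): return W[v0:v1,u0:u1].reshape(-1,3)
def sel(P,z0,z1): return P[(P[:,2]>z0)&(P[:,2]<z1)]
r=lambda a:np.round(a,1)
# table check
p=box(WT,60,230,130,240); print('slab z',r(np.nanmedian(p,0)))
P=sel(box(WT,215,140,295,235),70,83); P=P[P[:,0]<2000]
rc=cv2.minAreaRect(P[:,:2].astype(np.float32)); print('stove top',len(P),r(np.median(P,0)),rc)
for z0,z1 in((85,125),):
    Q=sel(box(WT,225,140,285,195),z0,z1); print('burner',len(Q),r(np.median(Q,0)),r(Q.min(0)),r(Q.max(0)))
Q=sel(box(WT,240,205,265,225),85,110);print('stem',len(Q),r(np.median(Q,0)),r(Q.min(0)),r(Q.max(0)))
Q=sel(box(WS,215,172,235,190),85,110);print('stemS',len(Q),r(np.median(Q,0)))
def circ(P):
    A=np.c_[2*P[:,:2],np.ones(len(P))]; s=np.linalg.lstsq(A,(P[:,:2]**2).sum(1),rcond=None)[0]; return s[:2],np.sqrt(s[2]+s[:2]@s[:2])
for W,b,n in((WT,(145,150,195,200),'T'),(WS,(222,120,268,160),'S')):
    Q=sel(box(W,*b),64,80); print('panrim',n,len(Q),circ(Q))
H=sel(box(WT,155,200,175,240),45,75); c=H.mean(0);v=np.linalg.svd(H[:,:2]-c[:2],full_matrices=False)[2][0]; print('handle',len(H),r(c),v,r(H.min(0)),r(H.max(0)))
H=sel(box(WS,190,135,226,150),45,75); c=H.mean(0);v=np.linalg.svd(H[:,:2]-c[:2],full_matrices=False)[2][0]; print('handleS',len(H),r(c),v,r(H.min(0)),r(H.max(0)))
for W,b,n in((WT,(338,168,362,192),'T'),(WS,(282,250,306,278),'S'),(WT,(308,165,337,195),'bigT')):
    for z in((8,25),(36,60)):
        Q=sel(box(W,*b),*z); 
        if len(Q)>3:
            rc=cv2.minAreaRect(Q[:,:2].astype(np.float32));v=np.linalg.svd(Q[:,:2]-Q[:,:2].mean(0),full_matrices=False)[2][0]
            print('knob',n,z,len(Q),r(np.median(Q,0)),r(Q.min(0)),r(Q.max(0)),rc,v)
im=np.hstack([cv2.resize(T['image'][160:200,300:392],None,fx=7,fy=7,interpolation=2)])
im2=cv2.resize(T['image'][200:230,215:307],None,fx=7,fy=7,interpolation=2)
cv2.imwrite('pics/crop1.png',np.vstack([im,im2])[...,::-1])
E
python3 m.py
```

```text
slab z [378.7 627.5  -0.8]
stove top 4989 [556.4  26.6  75.9] ((575.23583984375, 27.425521850585938), (265.74365234375, 326.39593505859375), 88.14739990234375)
burner 504 [646.4  25.9 102.4] [554.9 -78.7  85. ] [734.1 130.8 125. ]
stem 9 [468.3  30.   92.1] [455.8   4.2  85.4] [472.5  33.8 104.4]
stemS 10 [463.2  30.2  93.4]
panrim T 191 (array([600.04544815, 347.80053294]), np.float64(69.12132330103775))
panrim S 196 (array([595.47453233, 307.61140156]), np.float64(101.84973339472933))
handle 174 [450.6 348.2  64.1] [-0.99943579  0.03358718] [394.9 338.5  51.4] [511.1 361.6  74.4]
handleS 125 [452.5 346.2  63.2] [-0.99984623  0.01753613] [390.9 336.3  50.8] [514.1 360.5  72. ]
knob T (8, 25) 65 [ 617.3 -336.4   17.1] [ 585.5 -364.3    8.1] [ 671.9 -294.4   24.8] ((633.0533447265625, -328.8576965332031), (90.27645874023438, 59.87664794921875), 12.05001163482666) [-0.83648376 -0.54799172]
knob T (36, 60) 41 [ 625.4 -339.1   41.9] [ 616.8 -365.6   36.2] [ 634.3 -319.7   49.8] ((626.5430297851562, -342.54681396484375), (12.291046142578125, 47.238887786865234), 10.289978981018066) [-0.16
[... 186 characters left out ...]
51.26108932495117) [ 0.5055032  -0.86282473]
knob S (36, 60) 63 [ 619.9 -343.8   42.4] [ 611.6 -367.    36.4] [ 629.2 -321.1   46.9] ((620.681396484375, -343.47674560546875), (12.019691467285156, 46.22202682495117), 8.236726760864258) [ 0.19703015 -0.98039743]
knob bigT (8, 25) 51 [ 614.  -227.7   20.3] [ 565.3 -283.2    8. ] [ 679.3 -193.2   24.7] ((622.2969970703125, -238.73614501953125), (111.76155853271484, 90.13062286376953), 1.9218134880065918) [-0.93079244  0.36554812]
knob bigT (36, 60) 76 [ 623.9 -241.2   55. ] [ 608.9 -272.9   36.9] [ 640.9 -206.    59.9] ((626.9425659179688, -240.16558837890625), (68.49708557128906, 19.859214782714844), 70.89224243164062) [-0.26948799 -0.96300375]
```

View pics/crop1.png

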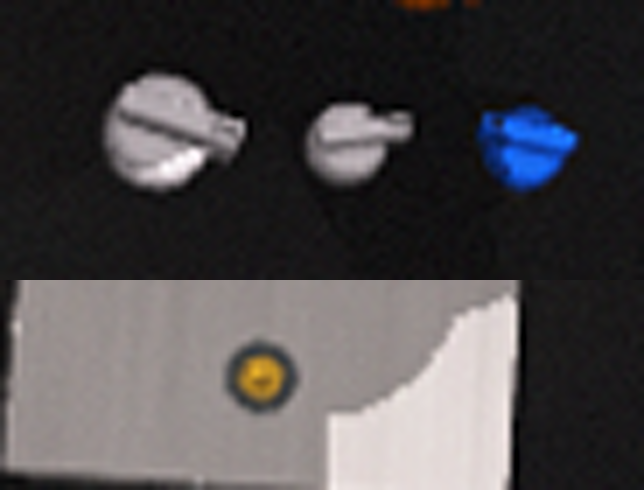

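The crop shows the small grey knob at about (345,145), with its pointer to the right (world -y), next to the bigger grey one at (160,130). It is the smaller of its colour, so the choice stands. I'm moving towards the pan handle.

Request:
apply_moves:
  deltas:
    - [0.017, 0.055, 0.02, 0, 0, 10.3]
    - [0.034, 0.11, 0.04, 0, 0, 20.6]
    - [0.051, 0.165, 0.06, 0, 0, 30.9]
    - [0.068, 0.22, 0.07, 0, 0, 41.2]
    - [0.085, 0.275, 0.07, 0, 0, 51.5]
    - [0.102, 0.33, 0.07, 0, 0, 61.8]
    - [0.119, 0.385, 0.07, 0, 0, 72.1]
    - [0.136, 0.44, 0.07, 0, 0, 82.4]
    - [0.153, 0.495, 0.07, 0, 0, 92.7]
    - [0.17, 0.55, 0.07, 0, 0, 103]
  gripper: 0

```text
time: 1.35
tool_pos: [398.3, 79.2, 263.4]
tool_rot: [[0.776, 0.631, 0.0], [0.631, -0.776, -0.0], [-0.0, 0.0, -1.0]]
wrist_force: [0.5, -0.6, 0.1]
finger_gap: 85.4
```

Request:
apply_moves:
  deltas:
    - [0.016, 0.055, 0, 0, 0, 10.3]
    - [0.032, 0.11, 0, 0, 0, 20.6]
    - [0.048, 0.165, 0, 0, 0, 30.9]
    - [0.064, 0.22, 0, 0, 0, 41.2]
    - [0.08, 0.27, 0, 0, 0, 51.2]
    - [0.08, 0.27, 0, 0, 0, 51.2]
    - [0.08, 0.27, 0, 0, 0, 51.2]

```text
time: 2.22
tool_pos: [477.8, 347.0, 262.9]
tool_rot: [[0.001, 1.0, -0.001], [1.0, -0.001, -0.001], [-0.001, -0.001, -1.0]]
wrist_force: [0.1, 0.0, -0.5]
finger_gap: 85.3
```

Run:
```python
from h import *
s=arm.get_state(); print(s['time'],s['tool_pos'],s['tool_rot'])
f=grab('wrist'); np.savez('w1.npz',**f); save(f,'pics/w1.png')
C=-f['R'].T@f['t']; print(C); print(f['R'])
W=cloud(f); z=W[...,2]; x=W[...,0];y=W[...,1]
m=(z>40)&(z<80)&(y>300)&(y<400)&(x<525)&(x>380); P=W[m]; print('handle',len(P))
if len(P):
  c=np.median(P,0); print(c,cv2.minAreaRect(P[:,:2].astype(np.float32)),np.percentile(P[:,2],[5,50,95]))
  print(cv2.fitLine(P[:,:2].astype(np.float32),cv2.DIST_HUBER,0,.01,.01).ravel())
```

```text
2.225 [477.8392857  346.96669954 262.86933103] [[ 0.00120023  0.99999863 -0.00114217]
 [ 0.9999986  -0.00120156 -0.00116321]
 [-0.00116458 -0.00114077 -0.99999867]]
[409.62863242 346.04047047 443.33701222]
[[ 6.62809467e-04  9.99999322e-01 -9.57758577e-04]
 [ 9.63371643e-01 -3.81690375e-04  2.68169594e-01]
 [ 2.68169047e-01 -1.10042280e-03 -9.63371243e-01]]
handle 1195
[456.20918589 349.05304174  64.60535397] ((458.4732360839844, 349.0428161621094), (132.8428955078125, 21.122713088989258), 0.05103081837296486) [61.96534029 64.60535397 66.0578697 ]
[ 9.9992341e-01 -1.2375926e-02  4.5599615e+02  3.4962878e+02]
```

Request:
apply_moves:
  deltas:
    - [0.003, 0.002, -0.06, 0, 0, -0.5]
    - [0.003, 0.002, -0.12, 0, 0, -0.5]
    - [0.003, 0.002, -0.17, 0, 0, -0.5]
    - [0.003, 0.002, -0.205, 0, 0, -0.5]
    - [0.003, 0.002, -0.222, 0, 0, -0.5]
    - [0.003, 0.002, -0.222, 0, 0, -0.5]

```text
time: 3.02
tool_pos: [480.5, 347.5, 41.0]
tool_rot: [[0.011, 1.0, -0.002], [1.0, -0.011, -0.001], [-0.001, -0.002, -1.0]]
wrist_force: [0.3, -0.1, 0.3]
finger_gap: 85.2
```

Request:
apply_moves:
  deltas:
    - [0, 0, 0, 0, 0, 0]
    - [0, 0, 0, 0, 0, 0]
    - [0, 0, 0, 0, 0, 0]
    - [0, 0, 0, 0, 0, 0]
    - [0, 0, 0, 0, 0, 0]
    - [0, 0, 0, 0, 0, 0]
    - [0, 0, 0, 0, 0, 0]
    - [0, 0, 0, 0, 0, 0]
  gripper: 255

```text
time: 4.03
tool_pos: [481.2, 349.2, 41.4]
tool_rot: [[0.009, 1.0, -0.0], [1.0, -0.009, -0.0], [-0.0, -0.0, -1.0]]
wrist_force: [-0.3, -0.1, 0.3]
finger_gap: -0.2
```

The fingers shut fully, so the handle isn't between them. I'm looking.

Run:
```python
from h import *
s=arm.get_state(); print(s['time'],s['tool_pos'],s['finger_gap'],s['wrist_force'])
f=grab('wrist'); np.savez('w2.npz',**f); g=grab('side')
im=np.hstack([f['image'],cv2.resize(g['image'][60:200,130:316],(512,384))])
cv2.imwrite('pics/w2.png',cv2.resize(im,(800,300))[...,::-1])
```

```text
4.025 [481.21339228 349.23012642  41.41690838] -0.19671105181987675 [-0.27496154 -0.12136574  0.26027402]
```

View pics/w2.png

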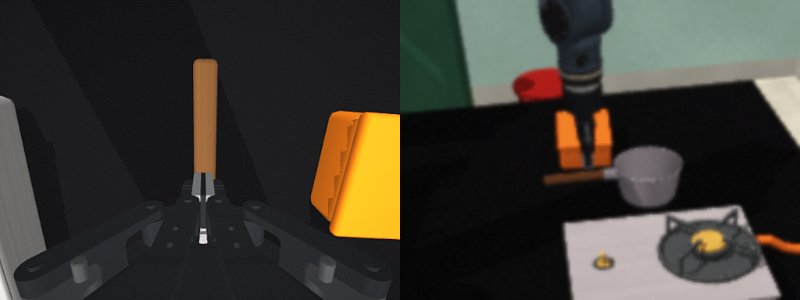

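Run:
```python
from h import *
f=dict(np.load('w2.npz')); W=cloud(f); 
im=f['image'][150:384,170:350]; cv2.imwrite('pics/w2c.png',cv2.resize(im,None,fx=2.5,fy=2.5,interpolation=2)[...,::-1])
for v in range(70,330,12): print(v,np.round(W[v,261]),np.round(W[v,250]),f['image'][v,261])
g=grab('side');WS=cloud(g)
Q=WS[115:165,185:275].reshape(-1,3);H=Q[(Q[:,2]>45)&(Q[:,2]<75)&(Q[:,0]<515)]
print(len(H),np.median(H,0),H.min(0),H.max(0)); R=Q[(Q[:,2]>64)&(Q[:,2]<80)&(Q[:,0]>535)];print(np.median(R,0),R.min(0),R.max(0))
print(proj(f,[[481,349,58],[481,349,41],[481,340,60],[481,358,60]]))
cv2.imwrite('pics/s2.png',cv2.resize(g['image'][90:170,180:290],None,fx=6,fy=6,interpolation=2)[...,::-1])
```

```text
70 [379. 350.   1.] [379. 342.   1.] [24 22 25]
82 [395. 350.  66.] [395. 343.  64.] [160 107  59]
94 [401. 350.  65.] [402. 343.  66.] [160 107  59]
106 [408. 350.  65.] [408. 343.  65.] [159 107  61]
118 [415. 349.  64.] [414. 343.  65.] [162 107  60]
130 [421. 349.  65.] [421. 343.  65.] [162 108  62]
142 [428. 349.  65.] [428. 343.  63.] [164 111  64]
154 [435. 349.  66.] [435. 343.  63.] [163 108  62]
166 [442. 349.  65.] [443. 343.  64.] [162 109  64]
178 [450. 349.  64.] [450. 342.  64.] [165 112  66]
190 [458. 349.  65.] [458. 342.  64.] [165 111  62]
202 [465. 349.  65.] [465. 342.  65.] [166 113  64]
214 [474. 349.  64.] [nan nan nan] [167 110  66]
226 [470. 349.  92.] [469. 343.  92.] [27 25 30]
238 [470. 349. 105.] [470. 344. 105.] [28 30 30]
250 [470. 349. 117.] [470. 344. 117.] [51 50 52]
262 [476. 349. 117.] [469. 344. 129.] [57 57 59]
274 [481. 349. 118.] [469. 345. 137.] [57 57 59]
286 [489. 349. 117.] [472. 345. 139.] [57 57 57]
298 [532. 349.  69.] [486. 344. 128.] [104 103 103]
310 [598. 348.   3.] [471. 345. 153.] [226 223 226]
322 [471. 349. 158.] [471. 345. 158.] [29 32 35]
288 [455.24199022 476.14139736  62.40709155] [391.10224391 155.65201395  45.36617262] [514.59772013 610.41301956  74.78714477]
[604.47759986 159.73105771  74.14380244] [535.31006739 101.80760177  64.1517932 ] [682.3035937  581.90915775  79.90121183]
[[260.98762701 221.30377419]
 [260.87405489 212.25246173]
 [247.31920773 222.58940562]
 [274.68833664 222.36743272]]
```

View pics/w2c.png

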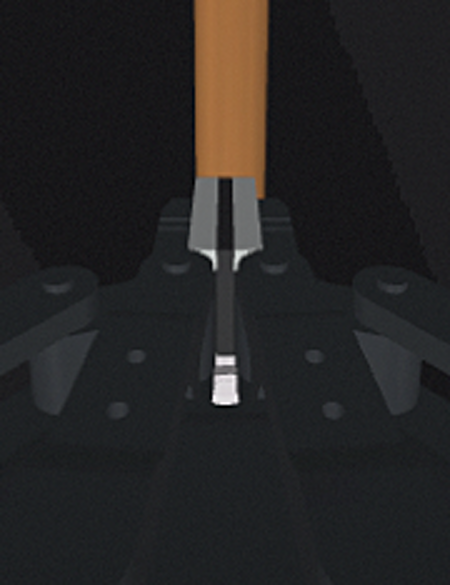

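View pics/s2.png

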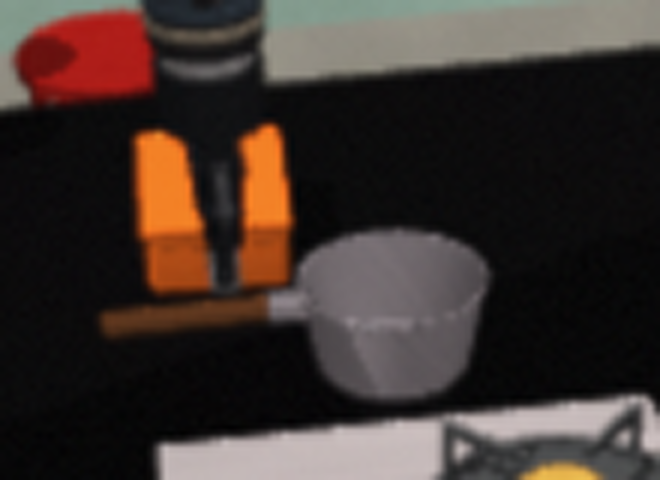

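Run:
```python
from h import *
f=dict(np.load('w2.npz')); W=cloud(f)
for v in range(216,236,2): print(v,[tuple(np.round(W[v,u]).tolist()) for u in (248,254,268,272)])
f=dict(np.load('w1.npz')); W=cloud(f); m=W[...,2]>200; v,u=np.nonzero(m)
print('open: lowest tool pts rel tcp 263', np.nanpercentile(W[m][:,2],[0,1,5,50]), len(v), v.min(),u.min(),u.max())
P=W[m]; i=np.argsort(P[:,2])[:10]; print(np.round(P[i]), list(zip(v[i],u[i])))
S=grab('side'); print('side proj tip z41,65,85', proj(S,[[481,349,41],[481,349,65],[481,349,85]]))
Ws=cloud(S)
for v in range(122,146,2): print(v,[tuple(np.round(Ws[v,u]).tolist()) for u in (216,218,220)])
```

```text
216 [(476.0, 341.0, 62.0), (475.0, 345.0, 65.0), (474.0, 353.0, 65.0), (475.0, 356.0, 64.0)]
218 [(477.0, 341.0, 62.0), (476.0, 345.0, 65.0), (476.0, 353.0, 66.0), (476.0, 356.0, 64.0)]
220 [(479.0, 341.0, 61.0), (477.0, 345.0, 66.0), (477.0, 353.0, 65.0), (478.0, 356.0, 64.0)]
222 [(470.0, 342.0, 86.0), (469.0, 345.0, 87.0), (469.0, 353.0, 87.0), (479.0, 356.0, 64.0)]
224 [(470.0, 342.0, 89.0), (469.0, 345.0, 90.0), (470.0, 353.0, 89.0), (481.0, 356.0, 63.0)]
226 [(470.0, 342.0, 92.0), (470.0, 345.0, 91.0), (470.0, 353.0, 92.0), (482.0, 356.0, 63.0)]
228 [(469.0, 342.0, 95.0), (469.0, 345.0, 95.0), (470.0, 353.0, 93.0), (470.0, 355.0, 93.0)]
230 [(470.0, 342.0, 96.0), (470.0, 345.0, 96.0), (470.0, 352.0, 96.0), (470.0, 355.0, 96.0)]
232 [(470.0, 342.0, 99.0), (470.0, 345.0, 98.0), (470.0, 352.0, 99.0), (470.0, 354.0, 99.0)]
234 [(470.0, 342.0, 101.0), (470.0, 345.0, 100.0), (470.0, 352.0, 102.0), (470.0, 354.0, 101.0)]
open: lowest tool pts rel tcp 263 [312.6908929  321.57402661 339.09526629 382.62243436] 45743 230 0 511
[[477. 389. 313.]
 [484. 389. 313.]
 [482. 389. 313.]
 [471. 3
[... 712 characters left out ...]
 284.0, 170.0), (482.0, 291.0, 165.0), (490.0, 290.0, 165.0)]
128 [(474.0, 301.0, 152.0), (482.0, 297.0, 153.0), (491.0, 305.0, 148.0)]
130 [(475.0, 319.0, 133.0), (nan, nan, nan), (491.0, 316.0, 133.0)]
132 [(475.0, 334.0, 115.0), (484.0, 333.0, 115.0), (505.0, 475.0, 35.0)]
134 [(475.0, 336.0, 105.0), (483.0, 332.0, 106.0), (504.0, 473.0, 25.0)]
136 [(474.0, 336.0, 95.0), (483.0, 337.0, 94.0), (505.0, 484.0, 8.0)]
138 [(474.0, 342.0, 83.0), (494.0, 480.0, 1.0), (503.0, 475.0, 3.0)]
140 [(474.0, 355.0, 65.0), (482.0, 349.0, 68.0), (491.0, 350.0, 66.0)]
142 [(473.0, 348.0, 59.0), (481.0, 343.0, 61.0), (489.0, 337.0, 63.0)]
144 [(479.0, 431.0, -0.0), (487.0, 423.0, 3.0), (497.0, 432.0, -4.0)]
```

The fingers closed above the handle. Wrist and side depth both put the shut fingertips at z≈84 while the reported TCP z is 41, so the real tips stand about 43 mm short of the stated TCP. The lateral position agrees. I'll correct z by measurement: open, then go 44 mm lower.

Request:
apply_moves:
  deltas:
    - [0, 0, 0, 0, 0, 0]
    - [0, 0, 0, 0, 0, 0]
    - [0, 0, 0, 0, 0, 0]
    - [0, 0, 0, 0, 0, 0]
    - [0, 0, 0, 0, 0, 0]
    - [0, 0, 0, 0, 0, 0]
    - [0, 0, -0.01, 0, 0, 0]
    - [0, 0, -0.025, 0, 0, 0]
    - [0, 0, -0.04, 0, 0, 0]
    - [0, 0, -0.044, 0, 0, 0]
  gripper: 0

```text
time: 5.48
tool_pos: [480.3, 348.6, -4.4]
tool_rot: [[0.009, 1.0, -0.002], [1.0, -0.009, -0.002], [-0.002, -0.002, -1.0]]
wrist_force: [-0.0, -0.5, 0.2]
finger_gap: 85.2
```

Request:
apply_moves:
  deltas:
    - [0, 0, 0, 0, 0, 0]
    - [0, 0, 0, 0, 0, 0]
    - [0, 0, 0, 0, 0, 0]
    - [0, 0, 0, 0, 0, 0]
    - [0, 0, 0, 0, 0, 0]
    - [0, 0, 0, 0, 0, 0]
    - [0, 0, 0, 0, 0, 0]
  gripper: 255

```text
time: 6.35
tool_pos: [481.3, 349.5, -2.2]
tool_rot: [[0.009, 1.0, 0.0], [1.0, -0.009, 0.0], [0.0, 0.0, -1.0]]
wrist_force: [-1.5, 0.8, 4.8]
finger_gap: 17.0
```

Request:
apply_moves:
  deltas:
    - [0, 0, 0.005, 0, 0, 0]
    - [0, 0, 0.02, 0, 0, 0]
    - [0, 0, 0.045, 0, 0, 0]
    - [0, 0, 0.075, 0, 0, 0]
    - [0, 0, 0.105, 0, 0, 0]
    - [0, 0, 0.135, 0, 0, 0]
    - [0, 0, 0.158, 0, 0, 0]
    - [0, 0, 0.17, 0, 0, 0]
    - [0, 0, 0.175, 0, 0, 0]
    - [0, 0, 0.175, 0, 0, 0]

```text
time: 7.6
tool_pos: [481.0, 349.1, 172.1]
tool_rot: [[0.009, 1.0, -0.001], [1.0, -0.009, -0.001], [-0.001, -0.001, -1.0]]
wrist_force: [0.3, 0.4, -3.5]
finger_gap: 17.2
```

Request:
apply_moves:
  deltas:
    - [0.005, -0.005, 0, 0, 0, -2]
    - [0.016, -0.019, 0, 0, 0, -7]
    - [0.032, -0.038, 0, 0, 0, -14]
    - [0.048, -0.057, 0, 0, 0, -22]
    - [0.064, -0.077, 0, 0, 0, -31]
    - [0.082, -0.098, 0, 0, 0, -40]
    - [0.1, -0.12, 0, 0, 0, -49]
    - [0.117, -0.14, 0, 0, 0, -58]
    - [0.132, -0.158, 0, 0, 0, -67]
    - [0.145, -0.174, 0, 0, 0, -75]

```text
time: 8.85
tool_pos: [626.8, 174.0, 171.6]
tool_rot: [[0.97, 0.243, -0.001], [0.243, -0.97, -0.0], [-0.001, 0.0, -1.0]]
wrist_force: [-0.2, -0.4, -3.1]
finger_gap: 16.8
```

Request:
apply_moves:
  deltas:
    - [0.01, -0.012, 0, 0, 0, -7]
    - [0.019, -0.023, 0, 0, 0, -12]
    - [0.023, -0.028, 0, 0, 0, -14.5]
    - [0.024, -0.029, 0, 0, 0, -15]
    - [0.024, -0.029, 0, 0, 0, -15]
    - [0.024, -0.029, 0, 0, 0, -15]

```text
time: 9.6
tool_pos: [650.0, 146.7, 172.6]
tool_rot: [[1.0, -0.008, -0.0], [-0.008, -1.0, 0.0], [-0.0, -0.0, -1.0]]
wrist_force: [-0.1, -0.1, -4.3]
finger_gap: 17.3
```

```bash
cat > pan.py <<'E'
from h import *
from scipy.optimize import least_squares
def panfit(z0,z1):
  out=[]
  for n in('top','side'):
    f=grab(n); W=cloud(f).reshape(-1,3); 
    P=W[(abs(W[:,0]-650)<110)&(abs(W[:,1]-25)<90)&(W[:,2]>z0)&(W[:,2]<z1)]
    # rim: highest band
    zt=np.percentile(P[:,2],97); R=P[P[:,2]>zt-8]
    R=R[R[:,1]<85]
    s=least_squares(lambda p:np.hypot(R[:,0]-p[0],R[:,1]-p[1])-69,[650,25],loss='soft_l1',f_scale=2).x
    A=np.c_[R[:,:2],np.ones(len(R))]; pl=np.linalg.lstsq(A,R[:,2],rcond=None)[0]
    print(n,len(R),'c',np.round(s,1),'rimz',round(zt,1),'tilt',np.round(pl[:2],3)); out.append(f)
  return out
E
python3 - <<'E'
from pan import *
s=arm.get_state(); print(s['time'],s['tool_pos'],s['finger_gap'],s['wrist_force'])
T,S=panfit(200,290)
im=np.hstack([cv2.resize(T['image'][120:240,180:340],(400,300)),cv2.resize(S['image'][80:230,170:370],(400,300))])
cv2.imwrite('pics/p3.png',im[...,::-1])
E
```

```text
9.6 [650.00102191 146.69473623 172.55186272] 17.332398062046906 [-0.05132292 -0.11515763 -4.31051506]
top 129 c [651.3  27.1] rimz 248.4 tilt [-0.001  0.004]
side 160 c [647.3  26.4] rimz 246.0 tilt [-0.005  0.011]
```

View pics/p3.png

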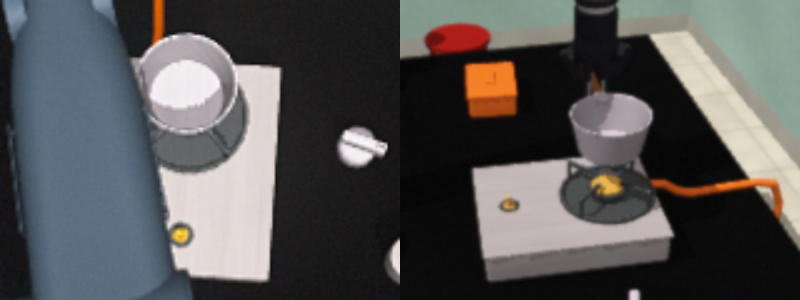

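The picture shows the pan level in the gripper, right above the burner; the fit puts its centre at (650,26.5) against the burner at (650,25). I'm lowering it.

Request:
apply_moves:
  deltas:
    - [0, -0.0015, -0.012, 0, 0, 0]
    - [0, -0.0015, -0.026, 0, 0, 0]
    - [0, -0.0015, -0.038, 0, 0, 0]
    - [0, -0.0015, -0.045, 0, 0, 0]
    - [0, -0.0015, -0.049, 0, 0, 0]
    - [0, -0.0015, -0.052, 0, 0, 0]
    - [0, -0.0015, -0.054, 0, 0, 0]
    - [0, -0.0015, -0.055, 0, 0, 0]
    - [0, -0.0015, -0.055, 0, 0, 0]

```text
time: 10.82
tool_pos: [650.4, 144.8, 117.7]
tool_rot: [[1.0, -0.009, 0.0], [-0.009, -1.0, 0.0], [0.0, -0.0, -1.0]]
wrist_force: [-0.4, 0.2, -2.2]
finger_gap: 16.5
```

Request:
apply_moves:
  deltas:
    - [0, 0, -0.001, 0, 0, 0]
    - [0, 0, -0.0015, 0, 0, 0]
    - [0, 0, -0.0015, 0, 0, 0]

```text
time: 11.2
tool_pos: [650.5, 145.0, 116.3]
tool_rot: [[1.0, -0.009, 0.001], [-0.009, -1.0, 0.0], [0.001, -0.0, -1.0]]
wrist_force: [0.9, 2.4, -0.6]
finger_gap: 17.0
```

Request:
apply_moves:
  deltas:
    - [0, 0, 0, 0, 0, 0]
    - [0, 0, 0, 0, 0, 0]
    - [0, 0, 0, 0, 0, 0]
    - [0, 0, 0, 0, 0, 0]
    - [0, 0, 0, 0, 0, 0]
    - [0, 0, 0, 0, 0, 0]
    - [0, 0, 0.02, 0, 0, 0]
    - [0, 0, 0.06, 0, 0, 0]
    - [0, 0, 0.12, 0, 0, 0]
    - [0, 0, 0.16, 0, 0, 0]
  gripper: 0

```text
time: 12.45
tool_pos: [650.5, 144.9, 278.9]
tool_rot: [[1.0, -0.009, 0.002], [-0.009, -1.0, 0.001], [0.002, -0.001, -1.0]]
wrist_force: [0.5, 0.0, -0.2]
finger_gap: 85.4
```

Run:
```python
from pan import *
s=arm.get_state(); print(s['time'],s['tool_pos'],s['finger_gap'],s['wrist_force'])
panfit(150,210)
```

```text
12.45 [650.48598187 144.86054646 278.94704255] 85.4458364819464 [ 0.50023337  0.00286605 -0.20203015]
top 117 c [651.8  25.9] rimz 194.2 tilt [-0.007 -0.002]
side 164 c [647.8  25.4] rimz 191.5 tilt [-0.004 -0.004]
```

The pan is released and stands level within about 2 mm of the burner axis. Next the knob.

Request:
apply_moves:
  deltas:
    - [-0.002, -0.04, 0, 0, 0, 1]
    - [-0.005, -0.095, 0, 0, 0, 2]
    - [-0.008, -0.15, 0, 0, 0, 3]
    - [-0.012, -0.205, 0, 0, 0, 4]
    - [-0.015, -0.26, 0, 0, 0, 5]
    - [-0.018, -0.315, 0, 0, 0, 6]
    - [-0.022, -0.37, -0.02, 0, 0, 7.5]
    - [-0.026, -0.425, -0.05, 0, 0, 8.5]
    - [-0.028, -0.475, -0.08, 0, 0, 9.5]
    - [-0.028, -0.483, -0.08, 0, 0, 9.5]

```text
time: 13.8
tool_pos: [619.9, -340.8, 191.6]
tool_rot: [[0.988, 0.152, -0.006], [0.152, -0.988, 0.002], [-0.005, -0.003, -1.0]]
wrist_force: [0.5, -0.1, -0.9]
finger_gap: 85.2
```

Request:
apply_moves:
  deltas:
    - [0, 0, 0, 0, 0, 0]
    - [0, 0, 0, 0, 0, 0]

```text
time: 14.05
tool_pos: [622.9, -337.1, 197.0]
tool_rot: [[0.988, 0.157, 0.001], [0.157, -0.988, -0.0], [0.001, 0.001, -1.0]]
wrist_force: [0.0, -0.6, -0.0]
finger_gap: 85.6
```

```bash
cat > knob.py <<'E'
from h import *
def knobfit():
    s=arm.get_state(); print(s['time'],s['tool_pos'],s['tool_rot'][:,0],s['finger_gap'])
    f=grab('wrist'); W=cloud(f); P=W.reshape(-1,3)
    N=P[(abs(P[:,0]-622)<45)&(abs(P[:,1]+338)<45)]
    for z in((36,50),(10,24)):
        Q=N[(N[:,2]>z[0])&(N[:,2]<z[1])]; rc=cv2.minAreaRect(Q[:,:2].astype(np.float32)); l=cv2.fitLine(Q[:,:2].astype(np.float32),cv2.DIST_HUBER,0,.01,.01).ravel()
        print(z,len(Q),np.median(Q,0),Q.min(0),Q.max(0),rc,l, 'ang',np.degrees(np.arctan2(l[1],l[0])))
        print('circ',cv2.minEnclosingCircle(Q[:,:2].astype(np.float32)))
    Q=N[N[:,2]>39]; print('top z',np.percentile(Q[:,2],[5,50,95]))
    np.savez('w4.npz',**f); return f
E
python3 - <<'E'
from knob import *
f=knobfit(); save(f,'pics/w4.png')
E
```

```text
14.05 [ 622.87077905 -337.08365636  196.96193058] [0.98758974 0.15705222 0.00105197] 85.57290899698151
(36, 50) 334 [ 622.61662994 -341.95597029   41.41094452] [ 614.0561465  -367.21125139   38.13369394] [ 631.63049346 -318.16905828   44.31758395] ((622.66015625, -342.8789978027344), (10.598852157592773, 49.48683166503906), 9.25540828704834) [ 1.5616757e-01 -9.8773056e-01  6.2261560e+02 -3.4197159e+02] ang -81.01548
circ ((622.84765625, -342.89208984375), 24.804746627807617)
(10, 24) 471 [ 620.12587997 -335.85036567   19.43080308] [ 601.58576737 -357.68466774   10.03090915] [ 642.61565754 -316.97685429   23.9761546 ] ((621.9451904296875, -336.6702880859375), (41.62968063354492, 39.87934494018555), 8.858083724975586) [ 9.9038738e-01  1.3832146e-01  6.2222144e+02 -3.3591055e+02] ang 7.9507275
circ ((622.1185302734375, -337.5305480957031), 20.89775848388672)
top z [264.27788605 322.15649558 337.00615441]
```

View pics/w4.png

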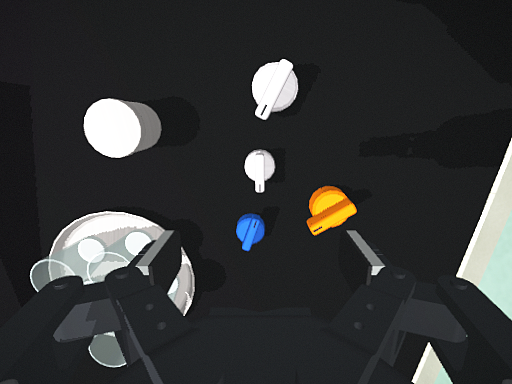

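The wrist view shows the small grey knob at (259,168) with its pointer line at the lower end, the large grey at (275,87), blue (250,230), orange (331,208). The fit gives the knob axis at (622.3,-338), yaw -81°. I'm checking neighbours under the gripper body before descending.

Run:
```python
from h import *
f=dict(np.load('w4.npz')); P=cloud(f).reshape(-1,3); P=P[(P[:,2]>12)&(P[:,2]<120)]
a=np.radians(9.04); d=P[:,:2]-[622.3,-338]; u=d@[np.cos(a),np.sin(a)]; v=d@[-np.sin(a),np.cos(a)]
for lo,hi in((12,30),(30,120)):
    m=(P[:,2]>lo)&(P[:,2]<hi)&(abs(u)<90)&(abs(v)<75)&(np.hypot(u,v)>36)
    print(lo,m.sum()); 
    H,_,_=np.histogram2d(v[m],u[m],bins=[np.arange(-80,81,20),np.arange(-90,91,20)]); print(H.astype(int), P[m][:,2].max() if m.any() else '')
    for k in (v<0,v>0):
        q=m&k
        if q.any(): print('near v',v[q][np.argmin(abs(v[q]))], 'u rng',u[q].min(),u[q].max(),'zmax',P[q,2].max())
```

```text
12 276
[[  0   0   0   2  12   0   0   1  47]
 [  0   0   0   0   0   0   0   0 172]
 [  0   0   0   0   0   0   0   0  27]
 [  0   0   0   0   0   0   0   0   0]
 [  0   0   0   0   0   0   0   0   0]
 [  0   0   0   0   0   0   0   0   0]
 [  0   0   0   0   0   0   0   0   0]
 [  0   0   0   0   0  15   0   0   0]] 29.74642602473948
near v -35.56794297756309 u rng -11.708334560248923 89.9999260340877 zmax 29.74642602473948
near v 72.71514664824154 u rng 15.397666349450738 27.885801866461055 zmax 25.592076039190633
30 486
[[  0   0   0   9  59   0   0  37 233]
 [  0   0   0   0   0   0   0   0  15]
 [  0   0   0   0   0   0   0   0   0]
 [  0   0   0   0   0   0   0   0   0]
 [  0   0   0   0   0   0   0   0   0]
 [  0   0   0   0   0   0   0   0   0]
 [  0   0   0   0   0   0   0   0   0]
 [  0   0   0   0 113  20   0   0   0]] 60.979603450914794
near v -57.96879212500415 u rng -12.78592345984413 89.9050984198785 zmax 57.240565242877395
near v 64.35912696122368 u rng -4.980168527191592 13.670912021849535 zmax 60.979603450914794
```

Request:
apply_moves:
  deltas:
    - [0, 0, -0.05, 0, 0, 0]
    - [0, 0, -0.11, 0, 0, 0]
    - [0, 0, -0.155, 0, 0, 0]
    - [0, 0, -0.185, 0, 0, 0]
    - [0, 0, -0.203, 0, 0, 0]
    - [0, 0, -0.213, 0, 0, 0]
    - [0, 0, -0.215, 0, 0, 0]
    - [0, 0, -0.215, 0, 0, 0]

```text
time: 15.1
tool_pos: [622.9, -338.5, -17.9]
tool_rot: [[0.988, 0.156, 0.001], [0.156, -0.988, -0.001], [0.001, 0.001, -1.0]]
wrist_force: [-0.2, 0.2, 0.1]
finger_gap: 85.8
```

Request:
apply_moves:
  deltas:
    - [0, 0, 0, 0, 0, 0]
    - [0, 0, 0, 0, 0, 0]
    - [0, 0, 0, 0, 0, 0]
    - [0, 0, 0, 0, 0, 0]
    - [0, 0, 0, 0, 0, 0]
    - [0, 0, 0, 0, 0, 0]
    - [0, 0, 0, 0, 0, 0]
  gripper: 255

```text
time: 15.98
tool_pos: [623.1, -338.9, -17.2]
tool_rot: [[0.988, 0.156, 0.002], [0.156, -0.988, -0.002], [0.002, 0.002, -1.0]]
wrist_force: [-1.5, 0.4, 9.3]
finger_gap: 10.9
```

The gap is 10.9 mm, so the 12 mm bar is in the jaws. I'm lifting, turning +79° and pausing just past the stem to measure stem and held knob with the wrist camera.

Request:
apply_moves:
  deltas:
    - [0, 0, 0.01, 0, 0, 0]
    - [0, 0, 0.04, 0, 0, 0]
    - [0, 0, 0.09, 0, 0, 0]
    - [0, 0, 0.14, 0, 0, 0]
    - [-0.005, 0.02, 0.168, 0, 0, 4]
    - [-0.018, 0.06, 0.168, 0, 0, 12]
    - [-0.033, 0.11, 0.168, 0, 0, 21]
    - [-0.048, 0.16, 0.168, 0, 0, 30]
    - [-0.063, 0.21, 0.168, 0, 0, 40]
    - [-0.078, 0.26, 0.168, 0, 0, 50]

```text
time: 17.23
tool_pos: [543.6, -76.7, 149.4]
tool_rot: [[0.511, 0.86, 0.0], [0.86, -0.511, -0.0], [0.0, 0.0, -1.0]]
wrist_force: [0.9, 1.0, -0.4]
finger_gap: 10.7
```

Request:
apply_moves:
  deltas:
    - [-0.012, 0.04, 0, 0, 0, 9]
    - [-0.022, 0.075, 0, 0, 0, 18]
    - [-0.03, 0.1, 0, 0, 0, 25]
    - [-0.033, 0.109, 0, 0, 0, 29.1]
    - [-0.033, 0.109, 0, 0, 0, 29.1]
    - [-0.033, 0.109, 0, 0, 0, 29.1]

```text
time: 17.98
tool_pos: [511.4, 30.4, 149.2]
tool_rot: [[0.035, 0.999, 0.0], [0.999, -0.035, -0.0], [-0.0, 0.0, -1.0]]
wrist_force: [0.0, -0.9, -1.0]
finger_gap: 10.6
```

Run:
```python
from h import *
s=arm.get_state(); print(s['time'],s['tool_pos'],s['tool_rot'],s['finger_gap'],s['wrist_force'])
f=grab('wrist'); np.savez('w5.npz',**f); W=cloud(f); P=W.reshape(-1,3)
Q=P[(abs(P[:,0]-470)<15)&(abs(P[:,1]-30)<15)&(P[:,2]>86)&(P[:,2]<103)]
if len(Q): print('stem',len(Q),np.median(Q,0),Q.min(0),Q.max(0),cv2.minEnclosingCircle(Q[:,:2].astype(np.float32)))
print('proj stem',proj(f,[[470,30.6,96],[470,30.6,75]]))
t=s['tool_pos']; d=P-t
K=(abs(d[:,0])<45)&(abs(d[:,1])<45)&(d[:,2]>8)&(d[:,2]<75)
Q=d[K]; print('held',len(Q))
for lo in range(8,75,4):
    q=Q[(Q[:,2]>=lo)&(Q[:,2]<lo+4)]
    if len(q): print(lo,len(q),np.round(q.min(0),1),np.round(q.max(0),1))
# stem by colour (brass)
hsv=cv2.cvtColor(f['image'],cv2.COLOR_RGB2HSV); m=(hsv[...,0]>12)&(hsv[...,0]<32)&(hsv[...,1]>130)&(hsv[...,2]>70)
n,l,st,c=cv2.connectedComponentsWithStats(m.astype(np.uint8)); print(st[1:][st[1:,4]>15],c[1:][st[1:,4]>15])
save(f,'pics/w5.png',s=1.4)
```

```text
17.975 [511.3741942   30.42394095 149.15143187] [[ 3.54533737e-02  9.99371315e-01  1.79906615e-04]
 [ 9.99371307e-01 -3.54533327e-02 -2.26300716e-04]
 [-2.19780155e-04  1.87816632e-04 -9.99999958e-01]] 10.621133453381606 [ 0.02791066 -0.8579414  -0.95708774]
stem 120 [464.89872607  30.39067904  95.77010517] [460.50682756  24.90735653  86.41034037] [468.78773507  36.43000092  97.93594991] ((466.3604431152344, 30.52104949951172), 5.973273277282715)
proj stem [[259.52517628 146.78256023]
 [259.53621338 144.21923803]]
held 5040
12 1 [-21.3   7.6  15.6] [-21.3   7.6  15.6]
16 76 [-23.5 -20.5  16.1] [-9.7 18.8 19.9]
20 120 [-24.  -20.3  20. ] [-10.6  18.3  24. ]
24 114 [-23.5 -20.5  24.1] [-10.4  18.1  27.9]
28 131 [-23.3 -20.1  28.1] [-10.3  18.2  32. ]
32 418 [-23.4 -21.9  32. ] [-0.6 19.5 36. ]
36 590 [-22.3 -20.3  36. ] [-3.5 17.5 39.9]
40 86 [-22.4 -14.8  40.2] [-7.1 11.2 44. ]
44 159 [-22.6 -19.5  44. ] [-6.4 17.4 48. ]
48 190 [-22.3 -19.7  48. ] [-6.3 17.8 52. ]
52 217 [-22.5 -19.8  52. ] [21.7 17.9 56. ]
56 1940 [-22.4 -20.   56. ] [28.  18.2 60. ]
60 338 [-20.2 -19.7  60. ] [25.3 17.8 64. ]
64 194 [-12.3 -19.9  64. ] [-6.3 17.9 67.9]
68 185 [-12.5 -19.8  68. ] [ 6.9 17.9 72. ]
72 281 [-12.2 -12.7  72. ] [10.6 11.1 75. ]
[[248 129  24  24 432]
 [  0 308  17  37 430]] [[259.23611111 140.84953704]
 [  6.40465116 324.68139535]]
```

View pics/w5.png

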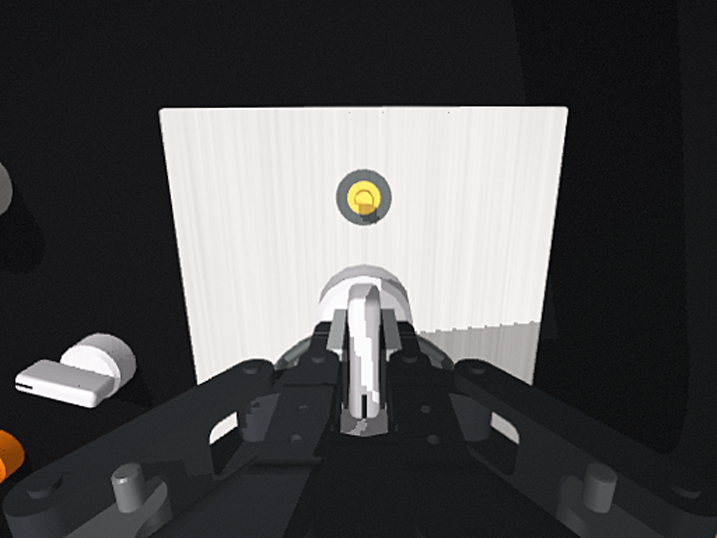

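The wrist view shows the knob held upright by its bar at (365,350), pointer away from the camera (towards +x), and the brass stem with its flat on the far (+x) side at (363,198). Measured with the same camera, the knob axis is (-2.1,-1.0) mm from the TCP and the stem is at (466.4,30.6), so the TCP target is (468.5,31.5).

Request:
apply_moves:
  deltas:
    - [-0.015, 0.0005, -0.01, 0, 0, 0]
    - [-0.035, 0.001, -0.03, 0, 0, 0]
    - [-0.0428, 0.0011, -0.05, 0, 0, 0]
    - [-0.0428, 0.0011, -0.06, 0, 0, 0]
    - [-0.0428, 0.0011, -0.062, 0, 0, 0]
    - [-0.0428, 0.0011, -0.062, 0, 0, 0]
    - [-0.0428, 0.0011, -0.062, 0, 0, 0]

```text
time: 18.9
tool_pos: [469.1, 31.9, 87.5]
tool_rot: [[0.034, 0.999, 0.001], [0.999, -0.034, -0.0], [-0.0, 0.001, -1.0]]
wrist_force: [-0.2, -0.0, 0.2]
finger_gap: 10.7
```

Request:
apply_moves:
  deltas:
    - [0, 0, -0.004, 0, 0, 0]
    - [0, 0, -0.008, 0, 0, 0]
    - [0, 0, -0.01, 0, 0, 0]
    - [0, 0, -0.012, 0, 0, 0]
    - [0, 0, -0.012, 0, 0, 0]

```text
time: 19.52
tool_pos: [468.3, 31.9, 74.8]
tool_rot: [[0.034, 0.999, -0.0], [0.999, -0.034, -0.0], [-0.0, -0.0, -1.0]]
wrist_force: [-0.6, -0.6, 0.1]
finger_gap: 10.8
```

Request:
apply_moves:
  deltas:
    - [0, 0, -0.002, 0, 0, 0]
    - [0, 0, -0.004, 0, 0, 0]
    - [0, 0, -0.006, 0, 0, 0]
    - [0, 0, -0.006, 0, 0, 0]

```text
time: 20.02
tool_pos: [468.3, 31.8, 68.8]
tool_rot: [[0.034, 0.999, -0.0], [0.999, -0.034, -0.0], [-0.0, -0.0, -1.0]]
wrist_force: [0.2, -1.0, -0.2]
finger_gap: 10.7
```

Request:
apply_moves:
  deltas:
    - [0, 0, -0.001, 0, 0, 0]
    - [0, 0, -0.002, 0, 0, 0]
    - [0, 0, -0.003, 0, 0, 0]
    - [0, 0, -0.004, 0, 0, 0]
    - [0, 0, -0.004, 0, 0, 0]

```text
time: 20.65
tool_pos: [468.4, 31.9, 64.9]
tool_rot: [[0.034, 0.999, -0.0], [0.999, -0.034, -0.0], [-0.0, -0.0, -1.0]]
wrist_force: [-0.7, 0.6, -0.6]
finger_gap: 10.6
```

Request:
apply_moves:
  deltas:
    - [0, 0, -0.001, 0, 0, 0]
    - [0, 0, -0.001, 0, 0, 0]
    - [0, 0, -0.001, 0, 0, 0]

```text
time: 21.02
tool_pos: [468.5, 31.9, 64.2]
tool_rot: [[0.034, 0.999, 0.0], [0.999, -0.034, -0.0], [-0.0, 0.0, -1.0]]
wrist_force: [-0.5, 0.7, 4.5]
finger_gap: 10.8
```

Request:
apply_moves:
  deltas:
    - [0, 0, -0.001, 0, 0, 0]
    - [0, 0, -0.001, 0, 0, 0]
    - [0, 0, -0.001, 0, 0, 0]

```text
time: 21.4
tool_pos: [468.5, 31.8, 63.0]
tool_rot: [[0.034, 0.999, 0.0], [0.999, -0.034, -0.0], [-0.0, 0.0, -1.0]]
wrist_force: [-1.8, -0.2, 4.4]
finger_gap: 11.0
```

Request:
apply_moves:
  deltas:
    - [0, 0, -0.001, 0, 0, 0]
    - [0, 0, -0.001, 0, 0, 0]
    - [0, 0, -0.001, 0, 0, 0]

```text
time: 21.78
tool_pos: [468.5, 31.9, 62.0]
tool_rot: [[0.034, 0.999, 0.0], [0.999, -0.034, -0.0], [-0.0, 0.0, -1.0]]
wrist_force: [-1.1, 0.4, 4.7]
finger_gap: 10.8
```

The spring took up at z≈64.5, as predicted. Pressing on to the stop.

Request:
apply_moves:
  deltas:
    - [0, 0, -0.001, 0, 0, 0]
    - [0, 0, -0.0015, 0, 0, 0]
    - [0, 0, -0.002, 0, 0, 0]
    - [0, 0, -0.002, 0, 0, 0]

```text
time: 22.28
tool_pos: [468.5, 31.9, 60.1]
tool_rot: [[0.034, 0.999, 0.0], [0.999, -0.034, -0.0], [-0.0, 0.0, -1.0]]
wrist_force: [-1.1, -0.2, 6.8]
finger_gap: 10.7
```

Request:
apply_moves:
  deltas:
    - [0, 0, -0.0005, 0, 0, 0]
    - [0, 0, -0.001, 0, 0, 0]
    - [0, 0, -0.001, 0, 0, 0]

```text
time: 22.65
tool_pos: [468.6, 31.9, 59.5]
tool_rot: [[0.034, 0.999, 0.001], [0.999, -0.034, -0.0], [-0.0, 0.001, -1.0]]
wrist_force: [-4.1, 0.5, 11.6]
finger_gap: 10.5
```

Run:
```python
from pan import *
S=panfit(150,210)[1]; f=grab('wrist')
W=cloud(f).reshape(-1,3); t=arm.get_state()['tool_pos']; d=W-t
q=d[(abs(d[:,1]+1)<5)&(d[:,2]>50)&(d[:,2]<64)&(d[:,0]>-25)&(d[:,0]<5)]; print('bar top world z',np.median(q[:,2])+t[2],'tail x',q[:,0].min()+t[0])
s=arm.get_state(); print(s['time'],s['tool_pos'],s['wrist_force'],s['torque'],s['finger_gap'])
im=np.hstack([cv2.resize(f['image'],(400,300)),cv2.resize(S['image'][120:240,180:340],(400,300))])
cv2.imwrite('pics/p6.png',im[...,::-1])
```

```text
top 91 c [650.1  25.5] rimz 193.8 tilt [-0.024  0.009]
side 157 c [647.6  24.8] rimz 191.5 tilt [-0.004 -0.002]
bar top world z 118.53797204187785 tail x 446.1058299196409
22.8 [468.58374716  31.9043202   59.52841958] [-1.94286143 -0.56824022 11.93827123] [-0.1072348   0.66652915 -0.02684119] 10.550498593431449
```

View pics/p6.png

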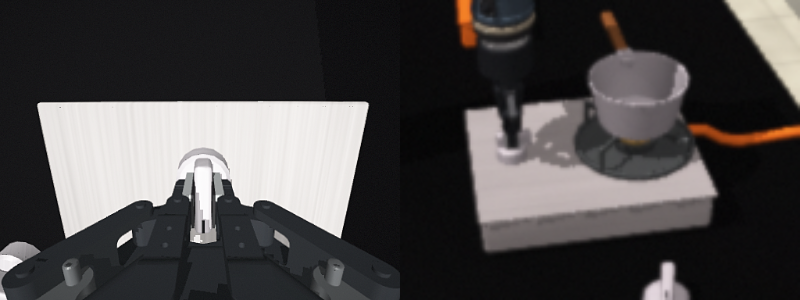

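The picture shows the pan on the prongs and the knob held on the stem. The bar top is at 118.5 mm, against 119 expected with the stem pressed right in, and the push is about 12 N, above the 8 N spring. Handing in.

```bash
python3 -c "
from rig import arm
arm.close_job(); print(arm.get_state()['time'])"
```

```text
the job is handed in; nothing more can be done
the job is handed in; nothing more can be done
```

The pan is on the burner and released, and I handed the job in at about 23 s with the knob still held pressed in on the stem. No verdict was reported.

- **Pan:** I carried it by the handle, with the handle turned to the left so it stayed clear of the knob. The last fits put its centre at (650.1, 25.5) from the top camera and (647.6, 24.8) from the side camera. The burner was estimated at about (650, 25), so it is within about 3 mm. It stands level: the side view gives under 0.005 rad. The last top fit gave 0.024 rad, but part of the rim was hidden.
- **Knob:** I took the small grey knob and turned it about 79°. It slid onto the stem without force, and the spring took up at the predicted height. I then pressed about 5 mm to the stop. At the end the push was 12 N against the spring's 8 N, and the bar top was at 118.5 mm, with 119 expected. The finger gap was 10.6 mm on the 12 mm bar.

**Checks that failed or disagreed:**
- My first close on the pan handle missed. The cameras showed the real fingertips about 43 mm short of the stated tool point, so I corrected for that from then on.
- The top and side cameras disagreed by about 4 mm in x.
- The pan's rim read 191.5 to 193.8 mm, where 190 was expected. I put this down to depth noise.
- I saw no bystander move, but I did not re-measure their positions at the end.

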